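# Pass a washed instrument cassette through the two-door transfer hatch

## Robot

A 6-joint arm with a two-finger parallel gripper is mounted at the origin on the work surface. World frame = base frame: x ahead of the robot, y to its left, z up, the work surface at z = 0. Lengths are in m, angles in degrees, forces in N, time in s.
With the tool pointing down it reaches from about 0.35 to 0.775 m from the base axis. Payload 5.5 kg.
Tool frame: the origin (TCP) lies at the very end of the fingers, on their centre line; the grasp point (between the pads) lies 19 mm behind it; z points along the fingers, y is the line along which they close (so a half turn about z gives the same grasp; the last joint's range is limited). The gripper opens to 85 mm and grips with 20 to 120 N. Pads are 22 mm wide; open, the fingers measure 114 mm over their backs; the gripper's body (76 mm by 85 mm) begins 54 mm behind the grasp point. The pads swing forward as they close: fully open they stand 13 mm farther back than shut.
Start: joints at [69.294, 17.945, 2.641, 74.691, 0, 82.002], TCP at [0.127, 0.561, 0.231] pointing down, gripper open.
Joint ranges: [-158.12, 158.12], [-49.38, 96.58], [-58.88, 72.47], [-126.05, 133.96], [-84.25, 85.87], [-180, 180]. Speed limits (degrees/s): [147.25, 147.25, 180, 180, 180, 180].

## Interface

Orientations are given as a 3x3 rotation matrix whose columns are the frame's x, y, z axes.
In Python, from rig import ctrl, viewer gives the robot as it stands.
- The arm moves only by the shell command python3 -m jog 'ROWS' [FORCE]. ROWS is a JSON object of lists of equal length, an entry for each row: "offset": the shift along the world's x, y, z in mm, a list of three; "rot": the turn, a rotation vector about the world's x, y, z in rad, a list of three; "claw": the finger opening in mm, from 0 to 85.4. A call has 1 to 10 rows; each row shifts and turns the commanded pose from where the row before left it; what a row does not reach is not made up. A row lasts 1/12 s, in which the tool goes at most 41.7 mm and 7.16 degrees, less where a joint would pass 70% of its speed; a pose out of reach is approached as far as the arm can. A call is refused whole if a number of a shift passes 41.7 or a number of a turn 0.125, either way. A call with a gripper value outside its range is refused whole. The fingers move at their own pace and stop on an object; FORCE is the grip in N (left out, the last holds). Time passes only in rows, so rows that do not move let the fingers close. It gives the time, the measured TCP pose, the force, the opening and the grip force at its end, in the units of the state.
- ctrl.get_state(): the state, without advancing time (a new reading comes with each control period).
- viewer.snapshot(name): name is "scene" or "side" or "wrist"; returns a dict with "img" (384x512x3 uint8, blue, green, red), "depth" (384x512 float32, m along the optical axis (not along the pixel's ray), 0 where there is no reading), "intrinsics" (3x3 intrinsics, pixels), "k1" (the pictures are not rectified: a ray, as slopes to the right and down, at radius r is drawn at 1 + k1 r^2 times it, then the intrinsics apply), "extrinsics" (4x4, takes a point from camera to world coordinates); the wrist camera has in their place "T_tool_cam" (4x4, takes a point from camera to tool coordinates, whose origin is the TCP and whose axes are the flange's). Camera axes: x right, y down, z forward; pixel columns grow to the right and rows downward; lengths in m; the calibration is good to about 2 mm. A picture is of the moment at which its call begins: read the wrist's pose just before it.
- ctrl.hand_in(): hands the job in; it is judged then, once.
Trained networks look in a picture, given as the dict that the camera call returned (one of the last four; its "shot" number tells which), for a name from the list of things; names that differ only in an ending like _2 or _b are one class to them, and where a whole thing is asked for, a point or a joint stands for the part that bears it (a point fixed in the world has none). Each returns a list of dicts, best first, with "p" (0 to 1); they miss things now and then, are a little off and sometimes report something else, mostly with a low value. They report only what shows in the picture. A call takes as long as a camera call.
- viewer.trace(query, picture): "region" (384x512 bool, what is visible of it).
- viewer.tip_of(query, picture): "at" ([x, y, z] in m, in world coordinates, good to about 4 mm: a listed point, or the origin of a listed thing).
The state is a dict: "time_s": time; "joint_pos": joint angles; "qvel": joint speeds; "effort": joint torques, N m; "eef_pos": TCP position; "eef_rot": TCP orientation; "wrist_force": force on the tool from outside, world axes, zero at the start; "wrist_torque": the same for the moment, N m; "gripper_width": finger opening in m; "grasp_force": force on a finger pad.
Only numpy, scipy, OpenCV 4.12 (cv2) and the standard library are available. Lean on these libraries where they do the work, as an engineer would, in place of code of your own. Each camera call takes 0.05 s, during which the arm holds its last target. There are 200 camera calls.

## Task

Send the blue-ended instrument cassette from the grey wash mat through the steel transfer hatch: set it in the sliding carrier under the raised red-handled wash door, push the carrier to the middle under the screen and shut the wash door fully, for good; only then raise the green-handled clean door fully, draw the carrier right out to the clean end, lift the cassette out and set it flat in the middle of the purple packing mat. Never have both doors open together, keep the cassette level and set it down rather than drop it, and leave everything else on the bench where it is.

Things in the scene. Friction and masses are not known exactly. Their poses are not given: they have to be found in the camera images.
- blue_cassette: closed perforated steel instrument cassette with BLUE end caps, a block 56 (its x) by 110 (its y, long) by 36 mm high, 0.25 kg (varies); origin at the centre of its underside. Starts on the grey wash mat; it and the yellow one swap places. Grip it across its 56 mm width.
- yellow_cassette: the same cassette with YELLOW end caps, also on the wash mat; not yet washed, leave it alone. Origin at the centre of its underside.
- hatch: fixed steel transfer hatch: trough 164 (its x) by 446 (its y) mm outside, rim 72 mm above the table, inside 148 by 430, floor 10 thick. Origin on the table under its centre; placement and yaw vary. Its -y half is the wash side (red end plate), its +y half the clean side (green end plate); its front (-x) faces the robot. Each half has its own clear door on top.
- screen_top (a point): point on the top edge of the clear splash screen, at hatch x = 0, y = 0, 212 mm above the table. The screen, 6 mm thick, stands in the hatch's plane y = 0 from x = -90 to +330 mm, on a fixed bridge 60 mm wide (along y), top 78 and underside 68 mm above the table, that crosses the trough.
- wash_door (a joint): red-handled clear door over the wash half, rad: 0 = shut flat on the rim, grows as its front edge swings up and back, stop at 1.8; starts raised, 1.6 to 1.75. Hinge line along hatch y at hatch x = +76, z = 72 mm; panel 158 mm deep from the hinge, hatch y -219 to -32, frame 8 thick. A friction hinge holds it at any angle; 2 to 5 N at the handle moves it.
- clean_door (a joint): green-handled door over the clean half (hatch y +32 to +219), rad: made and behaving the same as the wash door; starts shut (0).
- wash_door_handle (a point): centre of the red handle, a bar 36 mm long along hatch y, 18 thick, on a 10 mm stem on the door's outer face at hatch y = -125.5: 138 mm from the hinge line, 34 mm off the hinge plane (on top of the shut door, 106 mm above the table; behind the raised door). Pinch it by its two ends, along hatch y, from above.
- clean_door_handle (a point): centre of the green handle of the clean door, the same shape, at hatch y = +125.5; when shut it is 106 mm above the table at hatch x = -62.
- carrier (a joint): aluminium carrier sliding in the trough along hatch y, m: 0 = middle (under the screen, both doors can shut), -0.105 = wash end stop, +0.105 = clean end stop. Starts near the wash end (-0.104 to -0.094). Drag about 1.5 N, stays where it is left.
- carrier_deck (a point): centre of the carrier's deck top, 18 mm above the table, axes as the hatch. Deck 86 (x) by 164 (y) mm; corner and end lips 6 mm high leave a bay 70 by 122 mm for the cassette, long side along hatch y; the long sides are open for the fingers in the middle.
- carrier_wash_grip (a point): point on the wash-end upright black tab of the carrier (tab 30 mm wide along hatch x, 10 mm thick along hatch y, top 62 mm above the table); the point is on the tab's middle, 50 mm above the table, 76 mm to -y of the carrier's centre. Pinch it across its 30 mm width.
- carrier_clean_grip (a point): the same on the clean-end tab, 76 mm to +y of the carrier's centre.
- wash_mat: fixed grey mat 250 (x) by 140 (y) by 4 mm thick on the wash side (-y of the hatch), origin at the centre of its underside.
- packing_mat: fixed purple mat 160 (its x) by 130 (its y) by 4 mm thick on the clean side (+y of the hatch), origin at the centre of its underside.
- steel_dish: steel bowl, 90 mm across, 40 mm high, bystander.
- amber_bottle: amber bottle, 60 mm across, 130 mm high, behind the hatch on the wash side, bystander.
- spray_can: spray can, 55 mm across, 140 mm high, behind the hatch on the clean side, bystander.
- tape_roll: roll of tape, 70 mm across, 20 mm high, bystander.
- forceps: steel forceps 150 mm long lying on the bench, bystander.
- mouth_mirror: dental mirror 165 mm long lying on the bench, bystander.

How it is judged (in metres and radians):
On the way, in this order (a step that is already met when the one before it is completed fails the run):
1. the blue cassette lies flat in the carrier's bay, let go (x of blue_cassette in the frame of carrier_deck between -0.01 and 0.01 m and y of blue_cassette in the frame of carrier_deck between -0.01 and 0.01 m and z of blue_cassette in the frame of carrier_deck below 0.005 m and angle between blue_cassette's own z axis and vertical below 0.08 rad and contact force between blue_cassette and the fingers below 0.3 N), for 0.2 s.
2. the carrier with the cassette is in the middle (within 25 mm) and both doors are shut (under 0.06 rad) (x of blue_cassette in the frame of carrier_deck between -0.01 and 0.01 m and y of blue_cassette in the frame of carrier_deck between -0.01 and 0.01 m and z of blue_cassette in the frame of carrier_deck below 0.005 m and angle between blue_cassette's own z axis and vertical below 0.08 rad and value of joint carrier between -0.025 and 0.025 m and value of joint each of wash_door, clean_door below 0.06 rad), for 0.2 s.
3. the clean door is raised (over 1.3 rad) with the wash door shut (value of joint clean_door above 1.3 rad and value of joint wash_door below 0.06 rad), for 0.2 s.
4. the carrier is drawn out to the clean end (beyond +0.085 m) with the cassette in it (x of blue_cassette in the frame of carrier_deck between -0.01 and 0.01 m and y of blue_cassette in the frame of carrier_deck between -0.01 and 0.01 m and z of blue_cassette in the frame of carrier_deck below 0.005 m and angle between blue_cassette's own z axis and vertical below 0.08 rad and value of joint carrier above 0.085 m), for 0.2 s.
At the end, for the whole second after the job is handed in: The blue cassette lies flat and still on the purple mat, its centre within 35 mm of the mat's centre each way, let go, and the wash door is shut (under 0.06 rad) (x of blue_cassette in the frame of packing_mat between -0.035 and 0.035 m and y of blue_cassette in the frame of packing_mat between -0.035 and 0.035 m and z of blue_cassette in the frame of packing_mat below 0.008 m and angle between blue_cassette's own z axis and vertical below 0.06 rad and linear speed of blue_cassette below 0.02 m/s and value of joint wash_door below 0.06 rad); the robot touches nothing.
It fails at once if both doors open (over 0.1 rad) at once (value of joint each of wash_door, clean_door above 0.1 rad).
It fails at once if the blue cassette tipped more than about 35 degrees (angle between blue_cassette's own z axis and vertical above 0.6 rad).
It fails at once if the blue cassette dropped (moving faster than 0.7 m/s out of the fingers, a fall of about 25 mm) (linear speed of blue_cassette above 0.7 m/s and contact force between blue_cassette and the fingers below 0.3 N).
It fails at once if another thing on the bench moved by more than 30 mm (distance of any of yellow_cassette, steel_dish, amber_bottle, spray_can, tape_roll, forceps, mouth_mirror from where it was at the start of the episode above 0.03 m).
It also fails if it takes over 72 s, if anything falls off the work surface, if the arm or the gripper's body presses on something with over 40 N, if the wrist force passes 120 N, or if a joint passes its speed limit or range.

## Working session

There is one attempt and no reset: what is moved stays moved. The work goes in short steps, Python scripts to look and compute and a shell command to move; the robot and the scene stay as the last step left them, time stands still between calls to the robot, and variables do not carry over. Pictures are saved under pics/ and viewed, at most 10 in all, crops included, and the job is handed in when it is done.

```bash
mkdir -p pics; ls
cat > m.py <<'E'
import numpy as np, cv2
from rig import ctrl, viewer
def tip(q,s):
    r=viewer.tip_of(q,s); return [(np.round(np.array(d["at"])*1000,1).tolist(),round(d["p"],2)) for d in r[:2]]
def cloud(s,T=None):
    h,w=s["depth"].shape; K=np.array(s["intrinsics"]); v,u=np.mgrid[:h,:w]
    p=np.stack([u,v],-1).reshape(-1,1,2).astype(np.float32)
    n=cv2.undistortPoints(p,K,np.array([s["k1"],0,0,0.])).reshape(h,w,2)
    d=s["depth"]; P=np.dstack([n*d[...,None],d]); T=np.array(s["extrinsics"]) if T is None else T
    return P@T[:3,:3].T+T[:3,3]
def toolT():
    st=ctrl.get_state(); T=np.eye(4); T[:3,:3]=np.array(st["eef_rot"]); T[:3,3]=st["eef_pos"]; return T
def rect(q,s,C):
    r=viewer.trace(q,s)
    if not r: return None
    m=r[0]["region"]&(s["depth"]>0); return C[m],r[0]["p"]
E
python3 - <<'E'
from m import *
a=viewer.snapshot("scene"); b=viewer.snapshot("side")
cv2.imwrite("pics/a.png",np.vstack([a["img"],b["img"]])[:, :]) 
cv2.imwrite("pics/a.png",cv2.resize(np.hstack([a["img"],b["img"]]),(800,300)))
cv2.imwrite("pics/s.png",a["img"])
for q in "blue_cassette yellow_cassette hatch screen_top wash_door_handle clean_door_handle carrier_deck carrier_wash_grip carrier_clean_grip wash_mat packing_mat steel_dish amber_bottle spray_can tape_roll forceps mouth_mirror".split():
    print(q,tip(q,a),tip(q,b))
s=ctrl.get_state();print(s["eef_pos"],s["eef_rot"],s["time_s"])
E
```

```text
pics
blue_cassette [([438.1, -374.2, 0.1], 0.78), ([786.9, 226.4, -1.0], 0.38)] [([436.2, -371.0, 4.1], 0.64), ([521.3, 18.8, 213.0], 0.16)]
yellow_cassette [([559.7, -396.5, 5.0], 0.61)] [([558.1, -395.4, 2.7], 0.7)]
hatch [([525.7, 13.7, -0.3], 0.85)] [([524.8, 16.5, -0.9], 0.96), ([660.0, -101.8, 205.6], 0.29)]
screen_top [([524.4, 14.5, 209.7], 0.61)] [([524.2, 15.1, 215.9], 0.61)]
wash_door_handle [([657.9, -104.8, 207.8], 0.92)] [([662.6, -98.9, 203.5], 0.82)]
clean_door_handle [([456.9, 139.4, 107.3], 0.57), ([661.0, -107.8, 205.6], 0.22)] [([461.0, 139.4, 107.5], 0.97)]
carrier_deck [] []
carrier_wash_grip [] [([461.2, 135.0, 107.3], 0.66)]
carrier_clean_grip [([527.6, -6.5, 52.4], 0.6), ([525.0, 14.8, -0.9], 0.48)] [([500.1, 380.7, -0.7], 0.51), ([436.1, -373.0, 0.8], 0.41)]
wash_mat [([501.3, -387.7, 0.7], 0.88)] [([501.2, -385.8, 0.3], 0.78), ([289.3, -321.7, 4.3], 0.19)]
packing_mat [([497.2, 381.1, 0.5], 0.59), ([321.6, 403.8, 1.7], 0.57)] [([501.9, 383.3, -2.1], 0.79), ([523.0, 16.3, 212.0], 0.48)]
steel_dish [([286.8, -320.1, 1.6], 0.72)] []
amber_bottle [([784.6, -216.3, 1.4], 0.7), ([438.2, -372.4, 6.4], 0.59)] [([457.4, 137.7, 107.7], 0.25)]
spray_can [([786.6, 226.5, -1.8], 0.94)] [([789.0, 226.2, 1.0], 0.68), ([501.0, -387.1, 3.7], 0.63)]
tape_roll [([308.8, 250.0, 0.1], 0.6)] [([502.0, -387.6, -0.9], 0.63), ([662.5, -101.7, 199.8], 0.31)]
forceps [([323.5, 404.0, 4.3], 0.44)] [([322.8, 402.6, -1.0], 0.65), ([786.3, 226.5, 0.8], 0.65)]
mouth_mirror [([434.4, -373.8, 1.4], 0.33), ([502.0, -386.9, -3.3], 0.22)] [([664.2, 401.1, -2.5], 0.66)]
[0.12651618 0.56096892 0.23131734] [[-9.75500471e-01  2.19997343e-01  5.71527565e-06]
 [ 2.19997343e-01  9.75500465e-01  1.12900292e-04]
 [ 1.92625103e-05  1.11391634e-04 -9.99999994e-01]] 1.8
```

View pics/a.png

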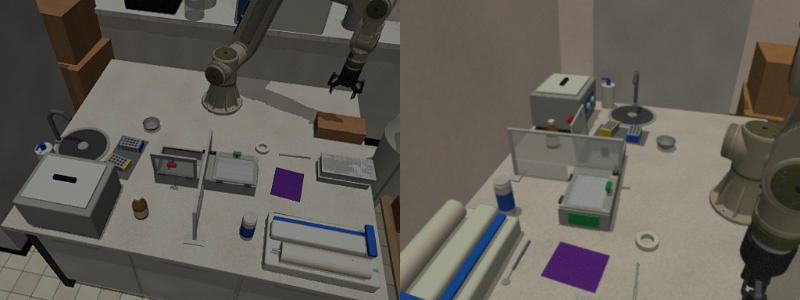

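```bash
cat >> m.py <<'E'
def fit(P,lo,hi,nm):
    Q=P[(P[:,2]>lo)&(P[:,2]<hi)]*1000
    if len(Q)<20: print(nm,"few",len(Q)); return
    # densest: drop outliers
    c=np.median(Q[:,:2],0); (cx,cy),(w,h),a=cv2.minAreaRect(Q[:,:2].astype(np.float32))
    if w<h: w,h,a=h,w,a+90
    a=(a+90)%180-90   # direction of long side from x
    print(nm,len(Q),"c",round(cx,1),round(cy,1),"long,short",round(w),round(h),"longdir",round(a if a>0 else a+180,2),"z",np.round(np.median(Q[:,2]),1))
E
python3 - <<'E'
from m import *
for v in("scene","side"):
    s=viewer.snapshot(v); C=cloud(s)
    for q,lo,hi in(("blue_cassette",.034,.047),("yellow_cassette",.034,.047),("hatch",.06,.079),("packing_mat",-.004,.012),("wash_mat",-.004,.012)):
        r=rect(q,s,C)
        if r: print(v,r[1]); fit(r[0],lo,hi,q)
    # raw hatch rim crop
    X=C.reshape(-1,3); k=(X[:,0]>.40)&(X[:,0]<.66)&(abs(X[:,1]-.015)<.28)
    fit(X[k],.062,.08,"rimraw")
    if v=="scene": cv2.imwrite("pics/b.png",cv2.resize(s["img"][130:320,60:420],None,fx=2.2,fy=2.2,interpolation=2))
E
```

```text
scene 0.61
blue_cassette 335 c 439.2 -373.1 long,short 111 64 longdir 89.51 z 39.9
scene 0.65
yellow_cassette 357 c 560.3 -394.9 long,short 115 60 longdir 75.5 z 39.6
scene 0.92
packing_mat 1355 c 495.2 383.4 long,short 168 130 longdir 173.61 z 3.8
scene 0.9
wash_mat 580 c 505.9 -383.9 long,short 249 138 longdir 175.47 z 3.8
rimraw 2323 c 545.3 17.8 long,short 450 216 longdir 92.32 z 76.6
side 0.85
blue_cassette 258 c 436.3 -375.1 long,short 117 57 longdir 88.4 z 42.6
side 0.75
yellow_cassette 247 c 557.7 -395.4 long,short 113 59 longdir 76.77 z 42.7
side 0.84
hatch 1427 c 592.3 -23.0 long,short 505 461 longdir 72.43 z 73.9
side 0.91
packing_mat 3585 c 498.6 376.9 long,short 165 140 longdir 174.11 z 5.2
side 0.84
wash_mat 474 c 499.1 -396.1 long,short 255 148 longdir 171.49 z 6.8
rimraw 1713 c 550.4 17.3 long,short 455 219 longdir 92.5 z 78.6
```

View pics/b.png

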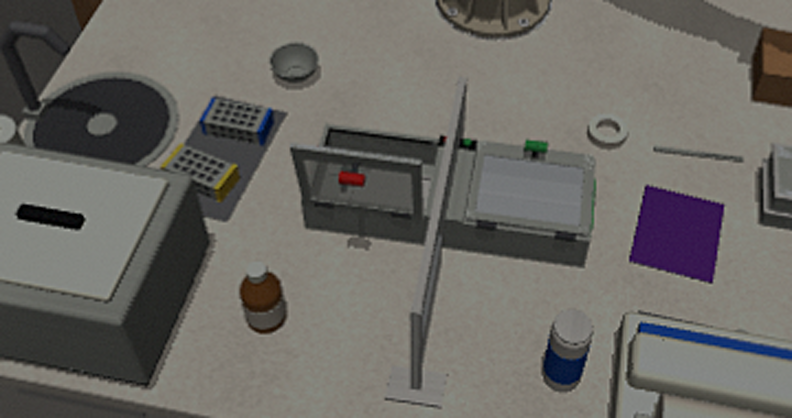

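Scene confirmed: blue cassette is the near one on the wash mat, hatch is at about (525, 15) with yaw about 2.4°. Moving above the blue cassette.

```bash
python3 -m jog '{"offset":[[18,-31.5,6],[18,-31.5,6],[18,-31.5,6],[18,-31.5,6],[18,-31.5,6],[18,-31.5,6],[18,-31.5,6],[18,-31.5,6]],"rot":[[0,0,-0.048],[0,0,-0.048],[0,0,-0.048],[0,0,-0.048],[0,0,-0.048],[0,0,-0.048],[0,0,-0.048],[0,0,-0.048]],"claw":[85,85,85,85,85,85,85,85]}' 40
python3 -m jog '{"offset":[[18,-31.5,6],[18,-31.5,6],[18,-31.5,6],[18,-31.5,6],[18,-31.5,6],[18,-31.5,6],[18,-31.5,6],[18,-31.5,6]],"rot":[[0,0,-0.048],[0,0,-0.048],[0,0,-0.048],[0,0,-0.048],[0,0,-0.048],[0,0,-0.048],[0,0,-0.048],[0,0,-0.048]],"claw":[85,85,85,85,85,85,85,85]}'
```

```text
time_s: 3.07
eef_pos: [0.2709, 0.3074, 0.2798]
eef_rot: [[-0.821, 0.571, 0.001], [0.571, 0.821, 0.001], [-0.0, 0.001, -1.0]]
wrist_force: [0.6, -0.1, 0.4]
gripper_width: 0.0851
grasp_force: 0.0
time_s: 3.73
eef_pos: [0.415, 0.0552, 0.328]
eef_rot: [[-0.547, 0.837, 0.001], [0.837, 0.547, 0.0], [-0.001, 0.001, -1.0]]
wrist_force: [0.5, 1.2, 0.2]
gripper_width: 0.0848
grasp_force: 0.0
```

```bash
python3 -m jog '{"offset":[[2,-36,-4],[2,-36,-4],[2,-36,-4],[2,-36,-4],[2,-36,-4],[2,-36,-4]],"rot":[[0,0,-0.048],[0,0,-0.048],[0,0,-0.048],[0,0,-0.048],[0,0,-0.048],[0,0,-0.048]],"claw":[85,85,85,85,85,85]}'
python3 -m jog '{"offset":[[2,-36,-4],[2,-36,-4],[2,-36,-4],[2,-36,-4],[2,-36,-4],[2,-36,-4],[0,0,0],[0,0,0]],"rot":[[0,0,-0.048],[0,0,-0.048],[0,0,-0.048],[0,0,-0.048],[0,0,-0.048],[0,0,-0.048],[0,0,0],[0,0,0]],"claw":[85,85,85,85,85,85,85,85]}'
python3 - <<'E'
from m import *
T=toolT(); s=viewer.snapshot("wrist"); T=T@np.array(s["T_tool_cam"]); C=cloud(s,T)
print(tip("blue_cassette",s)); r=rect("blue_cassette",s,C)
if r: fit(r[0],.034,.046,"blue")
st=ctrl.get_state(); print(st["joint_pos"],st["eef_rot"][0],np.array(s["T_tool_cam"])[:3,3])
E
```

```text
time_s: 4.23
eef_pos: [0.4262, -0.1609, 0.3034]
eef_rot: [[-0.286, 0.958, 0.001], [0.958, 0.286, -0.0], [-0.0, 0.001, -1.0]]
wrist_force: [0.7, -0.4, 0.2]
gripper_width: 0.0849
grasp_force: 0.0
time_s: 4.9
eef_pos: [0.438, -0.3766, 0.2779]
eef_rot: [[-0.002, 1.0, -0.001], [1.0, 0.002, 0.002], [0.002, -0.001, -1.0]]
wrist_force: [0.3, 0.1, 0.3]
gripper_width: 0.085
grasp_force: 0.0
[([440.5, -382.4, 5.6], 0.55)]
blue 4904 c 437.1 -375.4 long,short 111 56 longdir 88.47 z 39.6
[-4.84519311e+01  1.76973107e+01  9.02358691e+00  8.13344136e+01
  1.62978999e-02  4.12003104e+01] [-6.06949179e-03  9.99981573e-01  1.18686797e-04] [ 0.06643098 -0.00103574 -0.14210881]
```

```bash
python3 -m jog '{"offset":[[-1,1,-7],[0,0,-7],[0,0,-7],[0,0,-7],[0,0,-7],[0,0,-7],[0,0,-7],[0,0,-7],[0,0,-7],[0,0,-7]],"rot":[[0,0,0.1245],[0,0,0.1245],[0,0,0.1245],[0,0,0.1245],[0,0,0.1245],[0,0,0.1245],[0,0,0.1245],[0,0,0.1245],[0,0,0.1245],[0,0,0.1245]],"claw":[85,85,85,85,85,85,85,85,85,85]}' >/dev/null
python3 -m jog '{"offset":[[0,0,-7],[0,0,-7],[0,0,-7],[0,0,-7],[0,0,-7],[0,0,-7],[0,0,-7],[0,0,-7],[0,0,-7],[0,0,-7]],"rot":[[0,0,0.1245],[0,0,0.1245],[0,0,0.1245],[0,0,0.1245],[0,0,0.1245],[0,0,0.1245],[0,0,0.1245],[0,0,0.1245],[0,0,0.1245],[0,0,0.1245]],"claw":[85,85,85,85,85,85,85,85,85,85]}' 
python3 -m jog '{"offset":[[0,0,-7],[0,0,-7],[0,0,-7],[0,0,-7],[0,0,-7],[0,0,0]],"rot":[[0,0,0.1245],[0,0,0.1245],[0,0,0.1245],[0,0,0.1245],[0,0,0.1245],[0,0,0]],"claw":[85,85,85,85,85,85]}'
python3 - <<'E'
from m import *
T=toolT(); s=viewer.snapshot("wrist"); T=T@np.array(s["T_tool_cam"]); C=cloud(s,T)
r=rect("blue_cassette",s,C)
if r: fit(r[0],.034,.046,"blue")
st=ctrl.get_state(); print(st["joint_pos"])
E
```

```text
time_s: 6.72
eef_pos: [0.4381, -0.3725, 0.1401]
eef_rot: [[-0.596, -0.803, 0.001], [-0.803, 0.596, -0.001], [0.0, -0.001, -1.0]]
wrist_force: [-0.3, 0.4, 0.1]
gripper_width: 0.0849
grasp_force: 0.0
time_s: 7.22
eef_pos: [0.4374, -0.372, 0.104]
eef_rot: [[-0.019, -1.0, -0.001], [-1.0, 0.019, 0.001], [-0.001, 0.001, -1.0]]
wrist_force: [0.2, -0.1, 0.8]
gripper_width: 0.0851
grasp_force: 0.0
blue 15153 c 437.3 -375.8 long,short 111 56 longdir 88.29 z 39.6
[-4.84197440e+01  2.17652095e+01 -1.01022606e+01  5.81130804e+01
  1.99175280e-03 -1.36931789e+02]
```

```bash
python3 -m jog '{"offset":[[0,-2,-30],[0,-1.5,-30],[0,0,-22],[0,0,-11],[0,0,0],[0,0,0],[0,0,0],[0,0,0],[0,0,0]],"rot":[[0,0,-0.01],[0,0,0],[0,0,0],[0,0,0],[0,0,0],[0,0,0],[0,0,0],[0,0,0],[0,0,0]],"claw":[85,85,85,85,85,40,40,40,40]}' 40
python3 -m jog '{"offset":[[0,0,0],[0,0,8],[0,0,25],[0,0,35],[0,0,35]],"rot":[[0,0,0],[0,0,0],[0,0,0],[0,0,0],[0,0,0]],"claw":[40,40,40,40,40]}' 40
```

```text
time_s: 8.07
eef_pos: [0.4386, -0.3787, 0.0134]
eef_rot: [[-0.034, -0.999, 0.002], [-0.999, 0.034, -0.003], [0.003, -0.002, -1.0]]
wrist_force: [-0.8, 1.0, 6.1]
gripper_width: 0.0553
grasp_force: 44.7
time_s: 8.48
eef_pos: [0.4364, -0.3763, 0.1147]
eef_rot: [[-0.034, -0.999, -0.002], [-0.999, 0.034, 0.003], [-0.003, 0.002, -1.0]]
wrist_force: [1.4, -0.4, -2.5]
gripper_width: 0.055
grasp_force: 43.8
```

```bash
python3 -m jog '{"offset":[[11,33,10],[11,33,10],[11,33,10],[11,33,10],[11,33,10],[11,33,10],[11,33,10],[11,33,10],[0,0,0],[0,0,0]],"rot":[[0,0,0.0094],[0,0,0.0094],[0,0,0.0094],[0,0,0.0094],[0,0,0.0094],[0,0,0.0094],[0,0,0.0094],[0,0,0.0094],[0,0,0],[0,0,0]],"claw":[40,40,40,40,40,40,40,40,40,40]}' 40
python3 - <<'E'
from m import *
T0=toolT(); s=viewer.snapshot("wrist"); T=T0@np.array(s["T_tool_cam"]); C=cloud(s,T)
print(T0[:3,3],tip("carrier_wash_grip",s),tip("carrier_deck",s),tip("hatch",s),tip("blue_cassette",s))
r=rect("blue_cassette",s,C)
if r: z=np.percentile(r[0][:,2],80); print(z); fit(r[0],z-.008,z+.008,"blue")
cv2.imwrite("pics/w1.png",s["img"])
np.save("C.npy",C)
a=viewer.snapshot("scene"); print(tip("carrier_clean_grip",a),tip("carrier_wash_grip",a))
E
```

```text
time_s: 9.32
eef_pos: [0.526, -0.1117, 0.1954]
eef_rot: [[0.045, -0.999, 0.001], [-0.999, -0.045, -0.0], [0.001, -0.001, -1.0]]
wrist_force: [-0.7, -1.5, -3.3]
gripper_width: 0.0552
grasp_force: 43.9
[ 0.52603621 -0.11165175  0.19538717] [([536.6, -162.1, 47.3], 0.73)] [([536.7, -163.9, 45.7], 0.38)] [] [([527.5, -113.9, 188.8], 0.64)]
0.22203816354619588
blue 30952 c 525.7 -122.8 long,short 83 57 longdir 92.62 z 221.5
[([526.4, -4.8, 52.4], 0.39)] [([322.9, 406.7, 3.8], 0.39)]
```

View pics/w1.png

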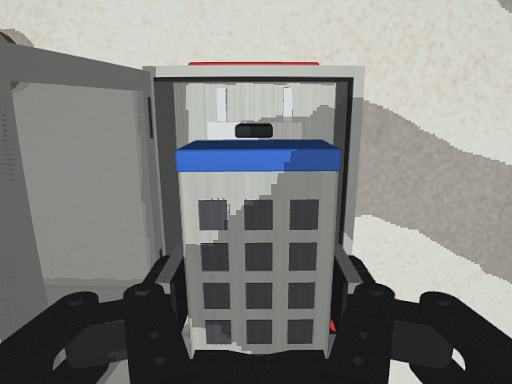

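Run:
```python
import numpy as np,cv2
from m import fit
C=np.load("C.npy")
P=C[120:142,228:280].reshape(-1,3); fit(P,.052,.07,"tab")
P=C[60:250,140:375].reshape(-1,3); k=(P[:,2]>.064)&(P[:,2]<.080); Q=P[k]*1000
print(np.percentile(Q,[0.5,50,99.5],axis=0).round(1))
for y in(-200,-190,-180,-170,-160):
    q=Q[(abs(Q[:,1]-y)<3)]; x=np.sort(q[:,0]); 
    if len(x): 
        g=np.argmax(np.diff(x)); print(y,x[0].round(1),x[g].round(1),x[g+1].round(1),x[-1].round(1))
```

```text
tab 518 c 531.2 -159.2 long,short 29 10 longdir 2.43 z 61.1
[[ 446.6 -210.3   64.5]
 [ 515.1 -188.3   71.3]
 [ 610.5  -63.6   79.7]]
-200 451.1 612.8 613.5 615.0
-190 450.1 461.5 606.0 610.5
-180 450.0 461.3 606.0 609.9
-170 449.4 461.1 605.3 609.5
-160 449.0 460.6 605.1 609.7
```

```bash
python3 -m jog '{"offset":[[1.5,13.5,0],[1.5,13.5,-10],[0,0,-35],[0,0,-35],[0,0,-35],[0,0,-25],[0,0,-13],[0,0,0],[0,0,0]],"rot":[[0,0,0],[0,0,0],[0,0,0],[0,0,0],[0,0,0],[0,0,0],[0,0,0],[0,0,0],[0,0,0]],"claw":[40,40,40,40,40,40,40,40,40]}' 40
python3 - <<'E'
from m import *
T0=toolT(); s=viewer.snapshot("wrist"); T=T0@np.array(s["T_tool_cam"]); C=cloud(s,T)
print(T0[:3,3]); cv2.imwrite("pics/w2.png",s["img"]); np.save("C.npy",C)
r=rect("blue_cassette",s,C)
if r: fit(r[0],.05,.075,"blue"); Q=r[0]*1000; print(np.percentile(Q[:,1],[.2,1]),np.percentile(Q[:,2],[5,50,95]))
for q in ("carrier_wash_grip",):
    r=rect(q,s,C)
    if r: fit(r[0],.052,.07,"tab");
E
```

```text
time_s: 10.52
eef_pos: [0.5279, -0.0861, 0.0408]
eef_rot: [[0.041, -0.999, -0.002], [-0.999, -0.041, 0.001], [-0.001, 0.002, -1.0]]
wrist_force: [-0.9, 0.9, -2.9]
gripper_width: 0.0555
grasp_force: 43.7
[ 0.52791621 -0.0860713   0.0408257 ]
blue 31314 c 529.0 -96.5 long,short 85 60 longdir 92.36 z 66.9
[-139.72685677 -139.27858789] [65.43368659 66.92882901 67.96973611]
tab 2656 c 528.1 -114.3 long,short 100 56 longdir 92.4 z 61.3
```

View pics/w2.png

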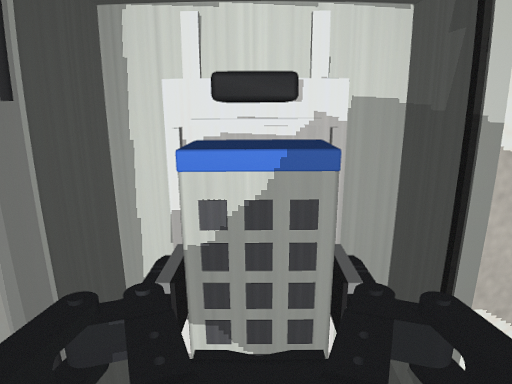

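```bash
python3 -m jog '{"offset":[[0,1,-5],[0,0,-4],[0,0,-3],[0,0,-1],[0,0,0],[0,0,0]],"rot":[[0,0,0],[0,0,0],[0,0,0],[0,0,0],[0,0,0],[0,0,0]],"claw":[40,40,40,40,40,58]}' 40
python3 -m jog '{"offset":[[0,0,0],[0,0,0],[0,0,0],[0,0,0],[0,0,10],[0,0,35],[0,0,40],[0,0,0]],"rot":[[0,0,0],[0,0,0],[0,0,0],[0,0,0],[0,0,0],[0,0,0],[0,0,0],[0,0,0]],"claw":[70,75,75,75,75,75,75,75]}' 40
python3 - <<'E'
from m import *
T0=toolT(); s=viewer.snapshot("wrist"); T=T0@np.array(s["T_tool_cam"]); C=cloud(s,T)
r=rect("blue_cassette",s,C)
if r: fit(r[0],.044,.064,"blue"); print(np.percentile(r[0][:,1],.5))
r=rect("carrier_wash_grip",s,C)
P=C.reshape(-1,3); P=P[(abs(P[:,0]-.531)<.03)&(P[:,1]>-.175)&(P[:,1]<-.147)]; fit(P,.057,.07,"tab")
E
```

```text
time_s: 11.17
eef_pos: [0.5287, -0.0856, 0.0285]
eef_rot: [[0.041, -0.999, 0.0], [-0.999, -0.041, -0.0], [0.0, -0.0, -1.0]]
wrist_force: [0.3, 0.0, 0.2]
gripper_width: 0.0584
grasp_force: 0.0
time_s: 11.83
eef_pos: [0.5329, -0.0868, 0.1212]
eef_rot: [[0.041, -0.999, 0.011], [-0.999, -0.041, -0.003], [0.004, -0.011, -1.0]]
wrist_force: [0.9, -1.3, 0.8]
gripper_width: 0.0748
grasp_force: 0.0
blue 14220 c 527.0 -83.2 long,short 110 56 longdir 92.75 z 53.7
-0.13863835365261595
tab 957 c 531.2 -158.6 long,short 30 10 longdir 2.37 z 61.4
```

```bash
python3 -m jog '{"offset":[[1,-37,0],[1,-37,0],[0,0,-25],[0,0,-30],[0,0,-20],[0,0,-8],[0,0,0],[0,0,0],[0,0,0]],"rot":[[0,0,0],[0,0,0],[0,0,0],[0,0,0],[0,0,0],[0,0,0],[0,0,0],[0,0,0],[0,0,0]],"claw":[75,75,75,75,75,75,75,75,70]}' 40
```

```text
time_s: 12.73
eef_pos: [0.5313, -0.1597, 0.0313]
eef_rot: [[0.041, -0.999, 0.001], [-0.999, -0.041, -0.001], [0.001, -0.001, -1.0]]
wrist_force: [-0.2, 0.0, 0.6]
gripper_width: 0.0701
grasp_force: 0.0
```

```bash
python3 -m jog '{"offset":[[0,0,0],[0,0,0],[0,0,0],[0,0,0],[0,0,0]],"rot":[[0,0,0],[0,0,0],[0,0,0],[0,0,0],[0,0,0]],"claw":[15,15,15,15,15]}' 40
python3 -m jog '{"offset":[[-0.2,5,0],[-0.5,10,0],[-0.6,15,0],[-0.7,16,0],[-0.7,16,0],[-0.6,15,0],[-0.4,10,0],[-0.3,7,0],[-0.2,4,0],[0,0,0]],"rot":[[0,0,0],[0,0,0],[0,0,0],[0,0,0],[0,0,0],[0,0,0],[0,0,0],[0,0,0],[0,0,0],[0,0,0]],"claw":[15,15,15,15,15,15,15,15,15,15]}' 40
python3 - <<'E'
from m import *
a=viewer.snapshot("scene"); b=viewer.snapshot("side")
for s in(a,b): print(tip("wash_door_handle",s),tip("screen_top",s),tip("hatch",s))
E
```

```text
time_s: 13.15
eef_pos: [0.5325, -0.1599, 0.0317]
eef_rot: [[0.042, -0.999, 0.004], [-0.999, -0.042, -0.001], [0.001, -0.004, -1.0]]
wrist_force: [3.9, 1.1, 4.2]
gripper_width: 0.0289
grasp_force: 42.5
time_s: 13.98
eef_pos: [0.5282, -0.0605, 0.0317]
eef_rot: [[0.042, -0.999, 0.004], [-0.999, -0.042, -0.0], [0.0, -0.004, -1.0]]
wrist_force: [3.5, 2.7, 6.9]
gripper_width: 0.0294
grasp_force: 42.9
[([658.0, -109.5, 204.0], 0.62), ([784.7, -215.9, -2.9], 0.24)] [([522.5, 12.7, 209.7], 0.78)] [([525.3, 13.8, -1.3], 0.72)]
[([661.8, -105.9, 203.8], 0.83)] [([522.1, 18.1, 211.7], 0.64)] [([527.2, 16.4, 0.7], 0.94)]
```

```bash
python3 -m jog '{"offset":[[0,0,0],[0,0,0],[0,0,0],[0,0,20],[0,0,40],[0,-3,40],[0,-6,33],[0,-6,33],[0,-6,33],[0,-6,33]],"rot":[[0,0,0],[0,0,0],[0,0,0],[0,0,0],[0,0,0],[0,0,-0.1],[0,0,-0.122],[0,0,-0.122],[0,0,-0.122],[0,0,-0.122]],"claw":[60,70,70,70,70,70,70,70,70,70]}' 40
python3 -m jog '{"offset":[[14,-6,0],[14,-6,0],[14,-6,0],[15,0,0],[15,0,0],[15,0,0],[15,0,0],[15,0,0],[12,0,0],[0,0,0]],"rot":[[0,0,-0.122],[0,0,-0.122],[0,0,-0.122],[0,0,-0.122],[0,0,-0.122],[0,0,-0.122],[0,0,-0.122],[0,0,-0.122],[0,0,0],[0,0,0]],"claw":[70,70,70,70,70,70,70,70,70,70]}' 40
python3 - <<'E'
from m import *
T0=toolT(); s=viewer.snapshot("wrist"); T=T0@np.array(s["T_tool_cam"]); C=cloud(s,T)
print(tip("wash_door_handle",s)); r=rect("wash_door_handle",s,C)
if r: fit(r[0],.195,.23,"h"); print(np.median(r[0],0))
m=(s["img"][...,2]>100)&(s["img"][...,1]<60)&(s["img"][...,0]<60); print(m.sum()); fit(C[m],.18,.24,"red")
a=viewer.snapshot("side");print(tip("wash_door_handle",a))
cv2.imwrite("pics/w3.png",s["img"])
E
```

```text
time_s: 15.22
eef_pos: [0.5251, -0.0885, 0.2633]
eef_rot: [[-0.525, -0.851, -0.002], [-0.851, 0.525, 0.0], [0.001, 0.002, -1.0]]
wrist_force: [0.4, -0.5, 0.3]
gripper_width: 0.0699
grasp_force: 0.0
time_s: 16.05
eef_pos: [0.6562, -0.1065, 0.2603]
eef_rot: [[-0.999, -0.048, -0.002], [-0.048, 0.999, 0.001], [0.002, 0.001, -1.0]]
wrist_force: [0.1, 0.9, -0.0]
gripper_width: 0.0697
grasp_force: 0.0
[([659.0, -104.8, 203.2], 0.9)]
h 13196 c 644.0 -105.1 long,short 188 44 longdir 92.66 z 221.0
[ 0.62362607 -0.10618664  0.20508238]
1259
red 1254 c 658.1 -104.5 long,short 35 16 longdir 92.88 z 211.4
[]
```

```bash
python3 -m jog '{"offset":[[2,1.5,-20],[0,0,-30],[0,0,-20],[0,0,-6],[0,0,0],[0,0,0],[0,0,0],[0,0,0],[0,0,0],[0,0,0]],"rot":[[0,0,0],[0,0,0],[0,0,0],[0,0,0],[0,0,0],[0,0,0],[0,0,0],[0,0,0],[0,0,0],[0,0,0]],"claw":[70,70,70,70,70,20,20,20,20,20]}' 30
python3 - <<'E'
import numpy as np
t=np.linspace(1.725,0,19); p=np.c_[-138*np.cos(t)+34*np.sin(t),138*np.sin(t)+34*np.cos(t)]
d=np.diff(p,axis=0); print([[round(a*.9991,1),round(a*.0424,1),round(b,1)] for a,b in d])
E
```

```text
time_s: 17.13
eef_pos: [0.6584, -0.105, 0.1886]
eef_rot: [[-0.999, -0.048, 0.004], [-0.048, 0.999, -0.0], [-0.004, -0.001, -1.0]]
wrist_force: [-0.1, 2.2, 5.9]
gripper_width: 0.0352
grasp_force: 31.7
[[np.float64(-12.8), np.float64(-0.5), np.float64(4.6)], [np.float64(-13.2), np.float64(-0.6), np.float64(3.4)], [np.float64(-13.4), np.float64(-0.6), np.float64(2.1)], [np.float64(-13.6), np.float64(-0.6), np.float64(0.8)], [np.float64(-13.6), np.float64(-0.6), np.float64(-0.5)], [np.float64(-13.5), np.float64(-0.6), np.float64(-1.8)], [np.float64(-13.3), np.float64(-0.6), np.float64(-3.1)], [np.float64(-12.9), np.float64(-0.5), np.float64(-4.3)], [np.float64(-12.4), np.float64(-0.5), np.float64(-5.5)], [np.float64(-11.8), np.float64(-0.5), np.float64(-6.7)], [np.float64(-11.1), np.float64(-0.5), np.float64(-7.8)], [np.float64(-10.3), np.float64(-0.4), np.float64(-8.8)], [np.float64(-9.5), np.float64(-0.4), np.float64(-9.8)], [np.float64(-8.5), np.float64(-0.4), np.float64(-10.6)], [np.float64(-7.4), np.float64(-0.3), np.float64(-11.4)], [np.float64(-6.3), np.float64(-0.3), np.float64(-12.1)], [np.float64(-5.1), np.float64(-0.2), np.float64(-12.6)], [np.float64(-3.9), np.float64(-0.2), np.float64(-13.0)]]
```

```bash
python3 -m jog '{"offset":[[-12.8,-0.5,4.6],[-13.2,-0.6,3.4],[-13.4,-0.6,2.1],[-13.6,-0.6,0.8],[-13.6,-0.6,-0.5],[-13.5,-0.6,-1.8],[-13.3,-0.6,-3.1],[-12.9,-0.5,-4.3],[-12.4,-0.5,-5.5]],"rot":[[0,0,0],[0,0,0],[0,0,0],[0,0,0],[0,0,0],[0,0,0],[0,0,0],[0,0,0],[0,0,0]],"claw":[20,20,20,20,20,20,20,20,20]}' 30
python3 -m jog '{"offset":[[-11.8,-0.5,-6.7],[-11.1,-0.5,-7.8],[-10.3,-0.4,-8.8],[-9.5,-0.4,-9.8],[-8.5,-0.4,-10.6],[-7.4,-0.3,-11.4],[-6.3,-0.3,-12.1],[-5.1,-0.2,-12.6],[-3.9,-0.2,-13],[0,0,0]],"rot":[[0,0,0],[0,0,0],[0,0,0],[0,0,0],[0,0,0],[0,0,0],[0,0,0],[0,0,0],[0,0,0],[0,0,0]],"claw":[20,20,20,20,20,20,20,20,20,20]}' 30
```

```text
time_s: 17.88
eef_pos: [0.5399, -0.1103, 0.1837]
eef_rot: [[-0.999, -0.048, 0.005], [-0.048, 0.999, -0.001], [-0.005, -0.001, -1.0]]
wrist_force: [2.9, 1.1, 1.6]
gripper_width: 0.0356
grasp_force: 31.4
time_s: 18.72
eef_pos: [0.4631, -0.1136, 0.0879]
eef_rot: [[-0.999, -0.047, -0.002], [-0.047, 0.999, -0.001], [0.002, -0.0, -1.0]]
wrist_force: [-2.6, -2.2, -2.0]
gripper_width: 0.035
grasp_force: 36.3
```

```bash
python3 -m jog '{"offset":[[0,0,-2],[0,0,-2],[0,0,0],[0,0,0]],"rot":[[0,0,0],[0,0,0],[0,0,0],[0,0,0]],"claw":[20,20,20,20]}' 30
python3 -m jog '{"offset":[[0,0,0],[0,0,0],[0,0,0],[0,0,30],[0,0,40],[0,0,40],[0,0,0]],"rot":[[0,0,0],[0,0,0],[0,0,0],[0,0,0],[0,0,0],[0,0,0],[0,0,0]],"claw":[60,70,70,70,70,70,70]}' 30
python3 - <<'E'
from m import *
T0=toolT(); s=viewer.snapshot("wrist"); T=T0@np.array(s["T_tool_cam"]); C=cloud(s,T)
print(tip("wash_door_handle",s)); 
m=(s["img"][...,2]>90)&(s["img"][...,1]<60)&(s["img"][...,0]<60); fit(C[m],.1,.13,"red")
Q=C.reshape(-1,3)*1000
for x in(450,460,500,550,580):
    k=(abs(Q[:,0]-x)<4)&(Q[:,1]<-25)&(Q[:,1]>-200)&(Q[:,2]>60)&(Q[:,2]<100); print(x,k.sum(),np.percentile(Q[k,2],[25,50,75]).round(1) if k.sum()>9 else "")
a=viewer.snapshot("side");print(tip("wash_door_handle",a))
cv2.imwrite("pics/w4.png",np.hstack([s["img"],a["img"]])[:, :]); cv2.imwrite("pics/w4.png",cv2.resize(cv2.imread("pics/w4.png"),(800,300)))
E
```

```text
time_s: 19.05
eef_pos: [0.4626, -0.1137, 0.0853]
eef_rot: [[-0.999, -0.047, -0.005], [-0.047, 0.999, -0.001], [0.005, -0.001, -1.0]]
wrist_force: [-8.4, -3.1, 0.9]
gripper_width: 0.0354
grasp_force: 36.9
time_s: 19.63
eef_pos: [0.4691, -0.1149, 0.2033]
eef_rot: [[-0.999, -0.048, 0.012], [-0.048, 0.999, -0.005], [-0.012, -0.005, -1.0]]
wrist_force: [1.9, -0.8, 0.5]
gripper_width: 0.0699
grasp_force: 0.0
[([467.0, -114.9, 109.9], 0.86)]
red 1045 c 467.8 -112.9 long,short 35 15 longdir 91.99 z 115.6
450 2486 [80.2 81.7 82.3]
460 2220 [81.4 81.9 82.3]
500 1950 [78.8 79.3 79.8]
550 1296 [78.  78.4 78.8]
580 1382 [77.5 77.9 78.4]
[([473.0, -109.3, 106.8], 0.42), ([321.7, 401.9, -1.7], 0.24)]
```

View pics/w4.png

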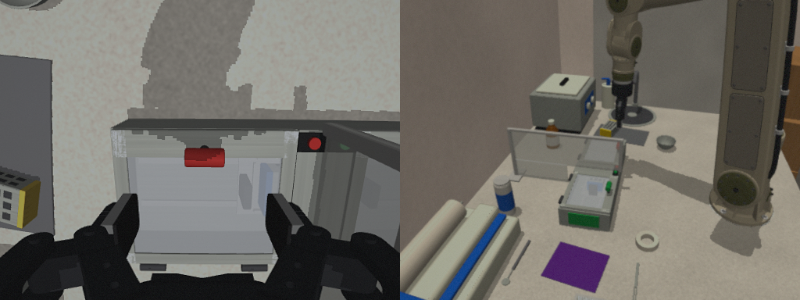

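```bash
python3 -m jog '{"offset":[[3,1,-20],[0,0,-25],[0,0,-20],[0,0,-10],[0,0,0],[0,0,0]],"rot":[[0,0,0],[0,0,0],[0,0,0],[0,0,0],[0,0,0],[0,0,0]],"claw":[0,0,0,0,0,0]}' 30
python3 -m jog '{"offset":[[0,0,-4],[0,0,-4],[0,0,-2],[0,0,-2],[0,0,0]],"rot":[[0,0,0],[0,0,0],[0,0,0],[0,0,0],[0,0,0]],"claw":[0,0,0,0,0]}' 30
```

```text
time_s: 20.33
eef_pos: [0.467, -0.112, 0.1194]
eef_rot: [[-0.999, -0.048, -0.002], [-0.048, 0.999, 0.001], [0.002, 0.001, -1.0]]
wrist_force: [0.0, 0.2, -0.8]
gripper_width: 0.0004
grasp_force: 0.0
time_s: 20.75
eef_pos: [0.469, -0.1129, 0.1142]
eef_rot: [[-0.999, -0.048, 0.005], [-0.048, 0.999, -0.003], [-0.005, -0.003, -1.0]]
wrist_force: [-12.7, 4.5, 39.0]
gripper_width: -0.0003
grasp_force: 19.9
```

```bash
python3 -m jog '{"offset":[[0,0,20],[0,0,40],[0,0,40],[-1,10,36],[-1,36,5],[-1,36,0],[-1,36,0],[-1,36,0],[-1,36,0],[-1,36,-5]],"rot":[[0,0,0],[0,0,0],[0,0,0],[0,0,0],[0,0,0],[0,0,0],[0,0,0],[0,0,0],[0,0,0],[0,0,0]],"claw":[0,0,0,20,70,70,70,70,70,70]}' 30
python3 -m jog '{"offset":[[-1,24,-20],[0,0,-10],[0,0,0],[0,0,0]],"rot":[[0,0,0],[0,0,0],[0,0,0],[0,0,0]],"claw":[70,70,70,70]}' 30
python3 - <<'E'
from m import *
T0=toolT(); s=viewer.snapshot("wrist"); T=T0@np.array(s["T_tool_cam"]); C=cloud(s,T)
print(tip("clean_door_handle",s)); b=s["img"].astype(int)
m=(b[...,1]>b[...,2]+40)&(b[...,1]>b[...,0]+30); fit(C[m],.098,.13,"green")
Q=C.reshape(-1,3)*1000
for x in(450,500,550,580):
    k=(abs(Q[:,0]-x)<4)&(Q[:,1]>60)&(Q[:,1]<220)&(Q[:,2]>60)&(Q[:,2]<100); print(x,k.sum(),np.percentile(Q[k,2],[25,50,75]).round(1) if k.sum()>9 else "")
E
```

```text
time_s: 21.58
eef_pos: [0.4614, 0.1154, 0.246]
eef_rot: [[-0.999, -0.048, 0.004], [-0.048, 0.999, 0.0], [-0.004, 0.0, -1.0]]
wrist_force: [1.2, -0.3, 1.4]
gripper_width: 0.0696
grasp_force: 0.0
time_s: 21.92
eef_pos: [0.4595, 0.1375, 0.2143]
eef_rot: [[-0.999, -0.048, -0.0], [-0.048, 0.999, -0.0], [0.0, -0.0, -1.0]]
wrist_force: [-0.4, -0.5, 0.8]
gripper_width: 0.0706
grasp_force: 0.0
[([458.6, 139.5, 107.8], 0.63)]
green 880 c 455.8 137.7 long,short 35 15 longdir 93.3 z 113.4
450 1797 [79.  79.5 79.9]
500 1600 [77.  77.5 77.9]
550 1273 [77.  77.5 78. ]
580 1490 [77.4 78.4 79.4]
```

```bash
python3 -m jog '{"offset":[[-2.5,0.5,-35],[0,0,-38],[0,0,-32],[0,0,-16],[0,0,-5],[0,0,0],[0,0,0],[0,0,0],[0,0,0],[0,0,0]],"rot":[[0,0,0],[0,0,0],[0,0,0],[0,0,0],[0,0,0],[0,0,0],[0,0,0],[0,0,0],[0,0,0],[0,0,0]],"claw":[70,70,70,70,70,70,20,20,20,20]}' 30
python3 - <<'E'
import numpy as np
t=np.linspace(0,1.65,19); p=np.c_[-138*np.cos(t)+34*np.sin(t),138*np.sin(t)+34*np.cos(t)]
d=np.diff(p,axis=0); print([[float(round(a*.9991,1)),float(round(a*.0424,1)),float(round(b,1))] for a,b in d])
E
```

```text
time_s: 22.85
eef_pos: [0.4589, 0.1374, 0.0902]
eef_rot: [[-0.999, -0.047, 0.004], [-0.047, 0.999, -0.002], [-0.004, -0.002, -1.0]]
wrist_force: [-0.7, -4.2, 6.4]
gripper_width: 0.0358
grasp_force: 30.7
[[3.7, 0.2, 12.5], [4.8, 0.2, 12.1], [5.9, 0.3, 11.6], [6.9, 0.3, 11.0], [7.9, 0.3, 10.3], [8.8, 0.4, 9.6], [9.7, 0.4, 8.7], [10.4, 0.4, 7.8], [11.1, 0.5, 6.8], [11.7, 0.5, 5.8], [12.1, 0.5, 4.7], [12.5, 0.5, 3.5], [12.8, 0.5, 2.4], [13.0, 0.5, 1.2], [13.0, 0.6, 0.0], [13.0, 0.5, -1.2], [12.8, 0.5, -2.4], [12.5, 0.5, -3.5]]
```

```bash
python3 -m jog '{"offset":[[3.7,0.2,12.5],[4.8,0.2,12.1],[5.9,0.3,11.6],[6.9,0.3,11],[7.9,0.3,10.3],[8.8,0.4,9.6],[9.7,0.4,8.7],[10.4,0.4,7.8],[11.1,0.5,6.8]],"rot":[[0,0,0],[0,0,0],[0,0,0],[0,0,0],[0,0,0],[0,0,0],[0,0,0],[0,0,0],[0,0,0]],"claw":[20,20,20,20,20,20,20,20,20]}' 30
python3 -m jog '{"offset":[[11.7,0.5,5.8],[12.1,0.5,4.7],[12.5,0.5,3.5],[12.8,0.5,2.4],[13,0.5,1.2],[13,0.6,0],[13,0.5,-1.2],[12.8,0.5,-2.4],[12.5,0.5,-3.5],[0,0,0]],"rot":[[0,0,0],[0,0,0],[0,0,0],[0,0,0],[0,0,0],[0,0,0],[0,0,0],[0,0,0],[0,0,0],[0,0,0]],"claw":[20,20,20,20,20,20,20,20,20,20]}' 30
```

```text
time_s: 23.6
eef_pos: [0.5243, 0.1404, 0.1785]
eef_rot: [[-0.999, -0.048, -0.005], [-0.048, 0.999, -0.002], [0.005, -0.002, -1.0]]
wrist_force: [-4.0, -3.4, -3.4]
gripper_width: 0.0352
grasp_force: 30.5
time_s: 24.43
eef_pos: [0.6425, 0.1456, 0.1904]
eef_rot: [[-0.999, -0.047, 0.004], [-0.047, 0.999, 0.0], [-0.004, 0.0, -1.0]]
wrist_force: [2.5, -1.1, 2.6]
gripper_width: 0.0353
grasp_force: 30.3
```

```bash
python3 -m jog '{"offset":[[0,0,0],[0,0,0],[0,0,0],[0,0,20],[0,0,35],[0,0,20],[-20,-5,0],[-20,-5,0],[-20,-5,0],[-20,-5,0]],"rot":[[0,0,0],[0,0,0],[0,0,0],[0,0,0],[0,0,0],[0,0,0],[0,0,-0.1212],[0,0,-0.1212],[0,0,-0.1212],[0,0,-0.1212]],"claw":[60,70,70,70,70,70,70,70,70,70]}' 30
python3 -m jog '{"offset":[[-20,-5,0],[-20,-5,0],[-1,-5,-15],[0,-5,-15],[0,-5,-15],[0,-5,-15],[0,-3,-15],[0,0,-15],[0,0,0],[0,0,0]],"rot":[[0,0,-0.1212],[0,0,-0.1212],[0,0,-0.1212],[0,0,-0.1212],[0,0,-0.1212],[0,0,-0.1212],[0,0,-0.1212],[0,0,-0.1212],[0,0,-0.1212],[0,0,0]],"claw":[70,70,70,70,70,70,70,70,70,70]}' 30
python3 - <<'E'
from m import *
T0=toolT(); s=viewer.snapshot("wrist"); T=T0@np.array(s["T_tool_cam"]); C=cloud(s,T)
print(T0[:3,3],tip("carrier_clean_grip",s))
P=C.reshape(-1,3); P=P[(abs(P[:,0]-.521)<.03)&(P[:,1]>.078)&(P[:,1]<.107)]; fit(P,.055,.068,"tab")
r=rect("blue_cassette",s,C); 
if r: fit(r[0],.045,.064,"blue")
a=viewer.snapshot("scene"); print(tip("clean_door_handle",a),tip("wash_door_handle",a))
cv2.imwrite("pics/w5.png",cv2.resize(np.hstack([s["img"],a["img"]]),(800,300)))
E
```

```text
time_s: 25.27
eef_pos: [0.5585, 0.1257, 0.2643]
eef_rot: [[-0.904, 0.428, 0.0], [0.428, 0.904, 0.0], [-0.0, 0.0, -1.0]]
wrist_force: [0.3, -0.3, 0.4]
gripper_width: 0.0698
grasp_force: 0.0
time_s: 26.1
eef_pos: [0.5174, 0.0928, 0.1732]
eef_rot: [[-0.04, 0.999, -0.002], [0.999, 0.04, 0.0], [0.0, -0.002, -1.0]]
wrist_force: [0.7, 0.2, 0.7]
gripper_width: 0.0699
grasp_force: 0.0
[0.51741619 0.09279399 0.17321161] [([519.5, 86.9, 47.5], 0.59)]
tab 556 c 520.2 91.6 long,short 29 11 longdir 2.63 z 61.1
blue 2817 c 520.6 54.6 long,short 56 34 longdir 3.01 z 53.5
[([630.2, 145.3, 208.7], 0.61), ([285.1, -319.1, 1.3], 0.46)] [([466.1, -116.3, 107.7], 0.88)]
```

View pics/w5.png

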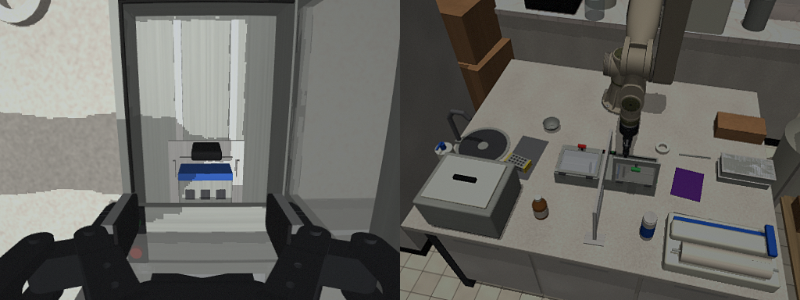

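```bash
python3 -m jog '{"offset":[[3,-1,-35],[0,0,-40],[0,0,-35],[0,0,-22],[0,0,-10],[0,0,0],[0,0,0],[0,0,0],[0,0,0],[0,0,0]],"rot":[[0,0,0],[0,0,0],[0,0,0],[0,0,0],[0,0,0],[0,0,0],[0,0,0],[0,0,0],[0,0,0],[0,0,0]],"claw":[70,70,70,70,70,70,15,15,15,15]}' 40
python3 -m jog '{"offset":[[0,0,0],[-0.2,5,0],[-0.5,11,0],[-0.7,16,0],[-0.7,17,0],[-0.7,17,0],[-0.6,15,0],[-0.5,11,0],[-0.3,7,0],[-0.1,3,0]],"rot":[[0,0,0],[0,0,0],[0,0,0],[0,0,0],[0,0,0],[0,0,0],[0,0,0],[0,0,0],[0,0,0],[0,0,0]],"claw":[15,15,15,15,15,15,15,15,15,15]}' 40
```

```text
time_s: 27.23
eef_pos: [0.5214, 0.0918, 0.0341]
eef_rot: [[-0.043, 0.999, 0.0], [0.999, 0.043, -0.0], [-0.0, 0.0, -1.0]]
wrist_force: [-6.2, -0.0, 7.6]
gripper_width: 0.0294
grasp_force: 40.1
time_s: 28.07
eef_pos: [0.5168, 0.1948, 0.0341]
eef_rot: [[-0.045, 0.999, 0.0], [0.999, 0.045, 0.0], [0.0, 0.0, -1.0]]
wrist_force: [-6.5, -1.5, 7.8]
gripper_width: 0.0294
grasp_force: 40.2
```

```bash
python3 -m jog '{"offset":[[0,0,0],[0,0,0],[0,0,0],[0,0,20],[0,0,40],[0.5,-10,30],[1,-33,10],[1,-33,0],[0,0,0],[0,0,0]],"rot":[[0,0,0],[0,0,0],[0,0,0],[0,0,0],[0,0,0],[0,0,0],[0,0,0],[0,0,0],[0,0,0],[0,0,0]],"claw":[60,70,75,75,75,75,75,75,75,75]}' 40
python3 - <<'E'
from m import *
T0=toolT(); s=viewer.snapshot("wrist"); T=T0@np.array(s["T_tool_cam"]); C=cloud(s,T)
r=rect("blue_cassette",s,C); print(T0[:3,3])
if r: fit(r[0],.045,.064,"blue")
P=C.reshape(-1,3); P=P[(abs(P[:,0]-.517)<.03)&(P[:,1]>.18)&(P[:,1]<.208)]; fit(P,.055,.068,"tab")
a=viewer.snapshot("scene"); print(tip("packing_mat",a))
E
```

```text
time_s: 28.9
eef_pos: [0.5207, 0.1161, 0.1327]
eef_rot: [[-0.039, 0.999, 0.001], [0.999, 0.039, 0.0], [0.0, 0.001, -1.0]]
wrist_force: [-0.5, 0.1, -0.8]
gripper_width: 0.075
grasp_force: 0.0
[0.52066154 0.11610236 0.13274266]
blue 13359 c 518.0 119.3 long,short 111 56 longdir 92.65 z 53.6
tab 901 c 515.6 194.6 long,short 30 10 longdir 2.43 z 61.4
[([499.4, 380.7, 0.0], 0.84), ([503.3, -387.4, 2.7], 0.18)]
```

```bash
python3 -m jog '{"offset":[[-2.5,3,-35],[0,0,-35],[0,0,-25],[0,0,-13],[0,0,0],[0,0,0],[0,0,0],[0,0,0],[0,0,0],[0,0,0]],"rot":[[0,0,0],[0,0,0],[0,0,0],[0,0,0],[0,0,0],[0,0,0],[0,0,0],[0,0,0],[0,0,0],[0,0,0]],"claw":[75,75,75,75,75,40,40,40,40,40]}' 40
python3 -m jog '{"offset":[[0,0,8],[0,0,25],[0,0,38],[0,0,38],[0,5,20],[-1.5,20,0],[-2.5,32,0],[-2.5,32,0],[-2.5,32,0],[-2.5,32,0]],"rot":[[0,0,0],[0,0,0],[0,0,0],[0,0,0],[0,0,0],[0,0,0],[0,0,0],[0,0,0],[0,0,0],[0,0,0]],"claw":[40,40,40,40,40,40,40,40,40,40]}' 40
python3 -m jog '{"offset":[[-2.5,32,0],[-2,32,0],[-2,25,-10],[-1,15,-20],[0,5,-30],[0,0,-25],[0,0,-10],[0,0,0],[0,0,0]],"rot":[[0,0,0],[0,0,0],[0,0,0],[0,0,0],[0,0,0],[0,0,0],[0,0,0],[0,0,0],[0,0,0]],"claw":[40,40,40,40,40,40,40,40,40]}' 40
python3 - <<'E'
from m import *
T0=toolT(); s=viewer.snapshot("wrist"); T=T0@np.array(s["T_tool_cam"]); C=cloud(s,T)
r=rect("blue_cassette",s,C); print(T0[:3,3])
if r: z=np.percentile(r[0][:,2],80); fit(r[0],z-.008,z+.008,"blue"); print(np.percentile(r[0][:,1],[1,99.5]))
E
```

```text
time_s: 29.93
eef_pos: [0.518, 0.121, 0.0249]
eef_rot: [[-0.043, 0.999, 0.001], [0.999, 0.043, 0.0], [0.0, 0.001, -1.0]]
wrist_force: [0.8, 0.8, 0.2]
gripper_width: 0.0551
grasp_force: 43.6
time_s: 30.77
eef_pos: [0.5056, 0.2748, 0.154]
eef_rot: [[-0.042, 0.999, 0.001], [0.999, 0.042, 0.0], [0.0, 0.001, -1.0]]
wrist_force: [-0.1, -0.7, -3.6]
gripper_width: 0.0554
grasp_force: 44.0
time_s: 31.52
eef_pos: [0.4984, 0.3823, 0.0585]
eef_rot: [[-0.043, 0.999, -0.001], [0.999, 0.043, -0.001], [-0.0, -0.001, -1.0]]
wrist_force: [0.3, 0.3, -2.4]
gripper_width: 0.0556
grasp_force: 43.8
[0.49841501 0.38232341 0.05848654]
blue 31391 c 496.8 394.6 long,short 82 57 longdir 92.18 z 87.1
[0.35760595 0.43619846]
```

```bash
python3 -m jog '{"offset":[[0,0,-15],[0,0,-15],[0,0,-8],[0,0,-5],[0,0,-3],[0,0,-1],[0,0,0],[0,0,0]],"rot":[[0,0,0],[0,0,0],[0,0,0],[0,0,0],[0,0,0],[0,0,0],[0,0,0],[0,0,0]],"claw":[40,40,40,40,40,40,40,40]}' 40
python3 -m jog '{"offset":[[0,0,0],[0,0,0],[0,0,0],[0,0,0],[0,0,10],[0,0,35],[0,0,40],[0,0,40],[0,0,0],[0,0,0]],"rot":[[0,0,0],[0,0,0],[0,0,0],[0,0,0],[0,0,0],[0,0,0],[0,0,0],[0,0,0],[0,0,0],[0,0,0]],"claw":[60,70,80,80,80,80,80,80,80,80]}' 40
python3 - <<'E'
from m import *
T0=toolT(); s=viewer.snapshot("wrist"); T=T0@np.array(s["T_tool_cam"]); C=cloud(s,T)
r=rect("blue_cassette",s,C); fit(r[0],.03,.05,"blue")
r=rect("packing_mat",s,C)
if r: fit(r[0],-.004,.012,"mat")
a=viewer.snapshot("scene"); print(tip("packing_mat",a),tip("wash_door_handle",a),tip("yellow_cassette",a),tip("tape_roll",a),tip("forceps",a))
cv2.imwrite("pics/f.png",cv2.resize(np.hstack([s["img"],a["img"]]),(800,300)))
E
```

```text
time_s: 32.28
eef_pos: [0.499, 0.383, 0.0119]
eef_rot: [[-0.043, 0.999, 0.001], [0.999, 0.043, 0.001], [0.001, 0.001, -1.0]]
wrist_force: [1.1, 1.1, -3.5]
gripper_width: 0.0551
grasp_force: 43.9
time_s: 33.12
eef_pos: [0.5007, 0.3841, 0.1406]
eef_rot: [[-0.043, 0.999, 0.007], [0.999, 0.043, 0.004], [0.004, 0.007, -1.0]]
wrist_force: [-0.4, 0.6, -1.5]
gripper_width: 0.0801
grasp_force: 0.0
blue 11046 c 497.9 380.7 long,short 111 56 longdir 92.42 z 39.5
[([497.9, 383.5, 2.6], 0.56)] [([465.2, -115.4, 106.2], 0.57)] [([560.6, -397.3, 4.6], 0.63)] [([313.5, 253.4, 3.1], 0.61)] [([322.2, 408.3, 2.5], 0.38)]
```

View pics/f.png

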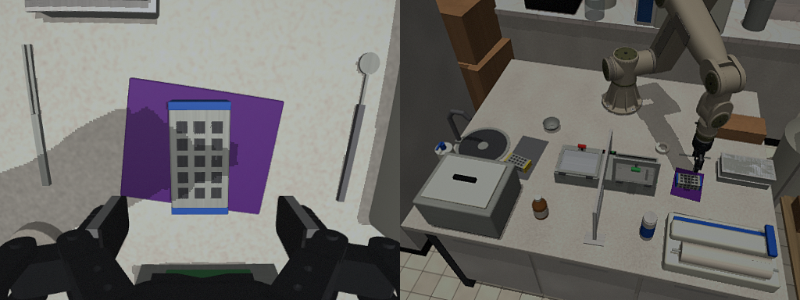

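The cassette lies flat in the middle of the purple mat (at 200,157 in the wrist picture). The wash door is shut and the bystanders are where they were.

```bash
python3 -c "
from rig import ctrl
print(ctrl.hand_in())"
```

```text
the job is handed in; nothing more can be done
None
```

The job is handed in (no verdict was returned): the blue cassette went through the hatch with never both doors open and lies flat within about 3 mm of the purple mat's centre, the wash door is shut, and the arm finished clear at about 33 s.

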